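# Set a brooch face in the setting press

## Robot

A 6-joint arm with a two-finger parallel gripper is mounted at the origin on the work surface. World frame = base frame: x ahead of the robot, y to its left, z up, the work surface at z = 0. Lengths are in mm, angles in rad, forces in N, time in s.
With the tool pointing down it reaches from about 350 to 875 mm from the base axis. Payload 15.5 kg.
Tool frame: the origin (TCP) lies at the very end of the fingers, on their centre line; the grasp point (between the pads) lies 19 mm behind it; z points along the fingers, y is the line along which they close (so a half turn about z gives the same grasp; the last joint's range is limited). The gripper opens to 85 mm and grips with 20 to 120 N. Pads are 22 mm wide; open, the fingers measure 114 mm over their backs; the gripper's body (76 mm by 85 mm) begins 54 mm behind the grasp point. The pads swing forward as they close: fully open they stand 13 mm farther back than shut.
Start: joints at [1.198, 0.494, 1.345, -0, 1.302, -0.096], TCP at [171.395, 601.041, 200.877] pointing down, gripper open.
Joint ranges: [-2.91, 2.91], [-0.82, 2.16], [0.22, 2.67], [-1.22, 4.37], [0.12, 2.79], [-3.08, 3.08]. Speed limits (rad/s): [1.89, 1.89, 2.57, 3.01, 3.01, 3.01].

## Interface

Orientations are given as a 3x3 rotation matrix whose columns are the frame's x, y, z axes.
In Python, from bench import read_state, camera, close_job gives the robot as it stands.
- The arm moves only by the tool send_rows, never from a script. Its argument "rows" is a list of rows, each a list of 3 entries, a list of its own where there are three numbers: the shift along the tool's x, y, z in cm, then the turn about the tool's z in rad, then the finger opening in cm, from 0 to 8.54. A call has 1 to 5 rows; each row is the pose to reach, as a shift and turn from the pose commanded when the call began, along the tool's axes at that moment; what a row does not reach only later rows make up. A row lasts 1/10 s, in which the tool goes at most 50 mm and 8.59 degrees, less where a joint would pass 70% of its speed; a pose out of reach is approached as far as the arm can. A call with a gripper value outside its range is refused whole. The fingers move at their own pace and stop on an object; "grip_force" is the grip in N (left out, the last holds). Time passes only in rows, so rows that repeat a pose let the fingers close. It gives the time, the measured TCP pose, the force, the opening and the grip force at its end, in the units of the state.
- read_state(): the state, without advancing time (a new reading comes with each control period).
- camera(name): name is "scene" or "top" or "wrist"; returns a dict with "color" (480x640x3 uint8, blue, green, red), "depth" (480x640 float32, mm along the optical axis (not along the pixel's ray), 0 where there is no reading), "camera_matrix" (3x3 intrinsics, pixels), "T" (4x4, takes a point from camera to world coordinates). Camera axes: x right, y down, z forward; pixel columns grow to the right and rows downward; lengths in mm; the calibration is good to about 2 mm. A picture is of the moment at which its call begins.
- close_job(): hands the job in; it is judged then, once.
The state is a dict: "t": time; "q": joint angles; "dq": joint speeds; "tau": joint torques, N m; "position": TCP position; "orientation": TCP orientation; "contact_force": force on the tool from outside, world axes, zero at the start; "wrist_torque": the same for the moment, N m; "opening": finger opening in mm; "grip_force": force on a finger pad.
Only numpy, scipy, OpenCV 4.12 (cv2) and the standard library are available. Lean on these libraries where they do the work, as an engineer would, in place of code of your own. Each camera call takes 0.05 s, during which the arm holds its last target. There are 200 camera calls.

## Task

Seat the white face of the brooch that waits in the setting press: take the hand tamper by its wooden handle, press its flat steel foot squarely down into the cup until the sprung plate under the brooch bottoms out level and the face snaps fully home in its brass rim, and hold it there with about 20 newtons for a second so that it sets. Never press with more than 25 newtons, or the face cracks, and touch the press only with the tamper. Then stand the tamper upright in its round wooden rest and let go; leave the other jewellery and make-up things where they are.

Things in the scene. Friction and masses are not known exactly. Their poses are not given: they have to be found in the camera images.
- tamper_mid (a point): Hand tamper, loose, standing upright at the start, 92 mm tall, about 0.25 kg. From its underside up: flat round steel foot 46 mm across and 16 mm thick; steel neck 20 mm across up to 32 mm; square dark-wood handle, 28 x 28 mm, from 32 mm to 92 mm. This point is on its axis, half-way up: 46 mm above the foot's underside. z is up the axis; x and y are square to the handle's flat sides.
- press: Setting press, fixed: an upright aluminium cup 76 mm across and 50 mm high on a dark base 92 mm across. Its bore is 51 mm across, so the tamper's foot (46 mm) enters with about 2.5 mm to spare all round. Origin on the axis at the table top; z up.
- press_mouth (a point): Centre of the press cup's open mouth, level with its rim, 50 mm above the table. Inside, on the sprung plate, lies the brooch: a brass rim 44 mm across with a flat white face 40 mm across. Brooches differ in thickness and this one is not measured: the top of the face starts 5 to 10 mm below this point and ends 11 mm lower when plate and face are home.
- plate_mid (a point): Centre of the sprung steel plate in the cup (48 mm across, 6 mm thick), at its half thickness: 27 mm above the table when up, 19 mm when bottomed out. Its z is square to the plate and shows how level it is. The plate stands on one central spring and stop, and rocks towards the loaded side if pressed off-centre or crooked.
- plate (a joint): How far the sprung steel plate is pushed down, in metres: 0 is up, 0.008 is bottomed out. The spring takes about 2.5 N to start it and about 8 N to bottom it; it comes back up when released.
- disc (a joint): How far the white face is pushed into its brass rim, in metres: 0 stands proud, 0.003 is fully home. It is a tight fit that moves at about 11 N (so the plate bottoms out first) and stays where it is left; once it is home the stop is hard and the force rises steeply.
- rest: Tamper rest, fixed: a round wooden saucer 72 mm across and 14 mm high with a round recess 60 mm across, whose floor is 6 mm above the table. Origin on its axis at the table top; z up.
- bangle_a_mid (a point): Bystander: thin brass bangle lying flat, 68 mm across, 10 mm high. Its centre.
- bangle_b_mid (a point): Bystander: steel bangle lying flat, 66 mm across, 14 mm high. Its centre.
- ringbox_mid (a point): Bystander: small black ring box, 40 x 40 mm, 31 mm high. Its centre.
- compact_mid (a point): Bystander: closed round black compact, 52 mm across, 15 mm high. Its centre.
- brush_mid (a point): Bystander: make-up brush lying down, 160 mm long, about 16 mm thick. Its middle.
- lipstick_mid (a point): Bystander: upright closed lipstick, 21 mm across, 69 mm high. Its centre.
- scent_mid (a point): Bystander: small amber glass jar with a black cap, 44 mm across, 85 mm high. Its centre.
Things that resemble listed ones, but are neither listed nor needed, are in the scene too. What is shaped like the part that bears tamper_mid but purple is not meant. What is shaped like the rest but green is not meant.

How it is judged:
By the outcome, as a careful person would: the job done as asked, in the order asked, and still so for the second after the job is handed in, with the robot touching nothing.
It also fails if it takes over 64 s, if anything falls off the work surface, if the arm or the gripper's body presses on something with over 40 N, if the wrist force passes 120 N, or if a joint passes its speed limit or range.

## Working session

There is one attempt and no reset: what is moved stays moved. The work goes in short steps, Python scripts to look and compute and a tool call to move; the robot and the scene stay as the last step left them, time stands still between calls to the robot, and variables do not carry over. Pictures are saved under pics/ and viewed, at most 10 in all, crops included, and the job is handed in when it is done.

Besides the shell and the picture viewer there is one more tool, called after ">>>" as name(argument=value, ...), one argument or row to a line, values as JSON. send_rows: Moves the arm, as the interface text tells. Its arguments: {"type":"object","properties":{"rows":{"type":"array"},"grip_force":{"type":"number"}},"required":["rows"]}

```bash
mkdir -p pics; ls
python3 - <<'E'
from bench import *
import cv2,numpy as np
s=read_state();print({k:np.round(v,3).tolist() for k,v in s.items()})
for n in("top","scene"):
    c=camera(n);np.savez(f"pics/{n}0.npz",**c);cv2.imwrite(f"pics/{n}0.png",c["color"]);print(n,c["camera_matrix"],c["T"].round(3))
E
```

```text
pics
{'t': 0.0, 'q': [1.198, 0.494, 1.346, -0.0, 1.302, -0.096], 'dq': [0.0, 0.0, -0.001, 0.001, -0.001, 0.001], 'tau': [-0.003, -88.215, -38.387, -0.0, 0.01, -0.0], 'position': [171.255, 600.663, 200.299], 'orientation': [[-0.962, 0.274, -0.0], [0.274, 0.962, -0.001], [0.0, -0.001, -1.0]], 'contact_force': [-0.194, 0.156, 0.085], 'wrist_torque': [-0.001, 0.016, 0.029], 'grip_force': 0.0, 'opening': 85.219}
top [[523.38536497   0.         325.03188251]
 [  0.         523.38536497 236.27445303]
 [  0.           0.           1.        ]] [[-8.000000e-03 -9.880000e-01  1.530000e-01  3.681020e+02]
 [-1.000000e+00  4.000000e-03 -2.900000e-02  1.644100e+01]
 [ 2.800000e-02 -1.530000e-01 -9.880000e-01  1.248005e+03]
 [ 0.000000e+00  0.000000e+00  0.000000e+00  1.000000e+00]]
scene [[460.9473327    0.         316.64911231]
 [  0.         460.9473327  236.04633008]
 [  0.           0.           1.        ]] [[-8.51000e-01  3.14000e-01 -4.20000e-01  9.67769e+02]
 [ 5.25000e-01  5.26000e-01 -6.69000e-01  6.66807e+02]
 [ 1.10000e-02 -7.90000e-01 -6.13000e-01  6.90270e+02]
 [ 0.00000e+00  0.00000e+00  0.00000e+00  1.00000e+00]]
```

View pics/top0.png

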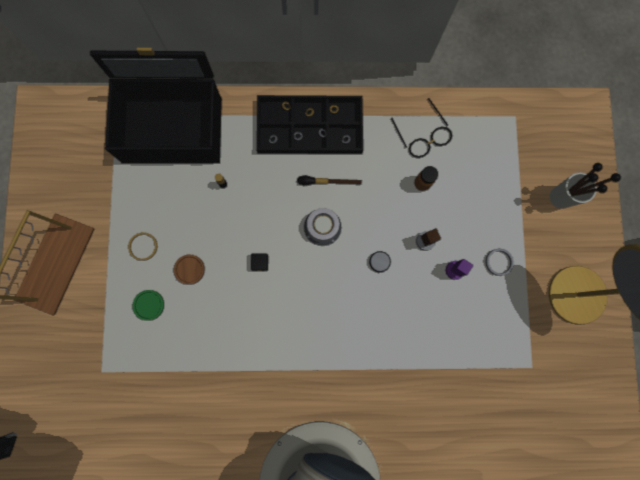

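View pics/scene0.png

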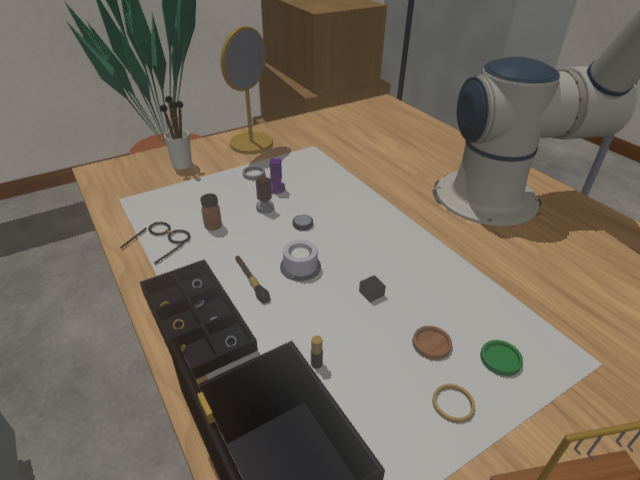

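Top view: tamper at about (430,238), press at (323,226), brown rest at (190,269), and the purple and green look-alikes nearby. Next I measure these.

```bash
cat > h.py <<'E'
import numpy as np,cv2
def ray(c,uv,z):
    uv=np.atleast_2d(uv).astype(float)
    d=np.c_[uv,np.ones(len(uv))]@np.linalg.inv(c["camera_matrix"]).T@c["T"][:3,:3].T
    o=c["T"][:3,3];return (o+d*((z-o[2])/d[:,2])[:,None])
def cloud(c):
    v,u=np.mgrid[:480,:640];d=c["depth"]
    p=np.stack([u*d,v*d,d],-1)@np.linalg.inv(c["camera_matrix"]).T
    return p@c["T"][:3,:3].T+c["T"][:3,3]
E
python3 - <<'E'
from h import *
for n in("top","scene"):
    c=dict(np.load(f"pics/{n}0.npz"));P=cloud(c);z=P[...,2];hsv=cv2.cvtColor(c["color"],cv2.COLOR_BGR2HSV)
    ok=c["depth"]>0
    boxes={"top":dict(tamper=(405,215,448,260),press=(295,200,350,255),rest=(165,245,215,295)),
     "scene":dict(tamper=(245,165,272,220),press=(270,230,330,285),rest=(405,318,460,365))}[n]
    for k,(a,b,e,f) in boxes.items():
        w=np.zeros((480,640),bool);w[b:f,a:e]=True
        zz={"tamper":(80,100),"press":(44,56),"rest":(9,20)}[k]
        m=w&ok&(z>zz[0])&(z<zz[1])
        v,u=np.nonzero(m);p=P[m]
        print(n,k,m.sum(),"cloud mean",p.mean(0).round(1),"z med",np.median(p[:,2]).round(1))
        R=ray(c,np.c_[u,v],{"tamper":92,"press":50,"rest":14}[k])[:,:2].astype(np.float32)
        print("   circ",cv2.minEnclosingCircle(R),"rect",cv2.minAreaRect(R))
    m=ok&(z>-20)&(z<5)&(P[...,0]>250)&(P[...,0]<600)&(abs(P[...,1])<300);print("table z",np.median(z[m]))
E
```

```text
top tamper 163 cloud mean [ 547.6 -260.7   90.2] z med 90.5
   circ ((547.20263671875, -260.19244384765625), 19.14156723022461) rect ((547.3080444335938, -260.1885681152344), (27.882909774780273, 29.915372848510742), 20.25759506225586)
top press 456 cloud mean [583.5 -14.2  48.7] z med 48.6
   circ ((583.0737915039062, -13.814078330993652), 37.88954162597656) rect ((583.0836791992188, -14.377765655517578), (72.8368911743164, 74.83845520019531), 44.91794204711914)
top rest 229 cloud mean [482.6 301.7  12.4] z med 12.3
   circ ((482.2604675292969, 300.1763916015625), 36.0195426940918) rect ((482.56195068359375, 300.63116455078125), (70.3786392211914, 70.01084899902344), 27.054536819458008)
table z 0.08806024058571893
scene tamper 118 cloud mean [ 551.7 -252.8   88.4] z med 89.8
   circ ((533.2571411132812, -263.1644287109375), 55.036197662353516) rect ((533.1200561523438, -262.97705078125), (104.8563461303711, 38.77854919433594), 36.19228744506836)
scene press 420 cloud mean [588.8  -5.   48.7] z med 49.0
   circ ((587.9786376953125, -3.7744860649108887), 40.27181625366211) rect ((588.2179565429688, -4.8696441650390625), (78.11446380615234, 74.16545867919922), 59.067169189453125)
scene rest 362 cloud mean [486.9 309.4  12.8] z med 13.1
   circ ((487.8902587890625, 308.1165466308594), 37.354949951171875) rect ((487.57623291015625, 309.08709716796875), (73.55110168457031, 69.7494888305664), 45.360313415527344)
table z 0.6663074930233961
```

```bash
cat >> h.py <<'E'
from bench import read_state,camera
def plan(p,yawy,n=1):
    """shifts (cm, tool axes) and turn per call; yawy = wanted world angle of tool y (deg)"""
    s=read_state();R=np.array(s["orientation"]);p0=np.array(s["position"])
    a0=np.degrees(np.arctan2(R[1,1],R[0,1]));da=(yawy-a0+180)%360-180
    for i in range(n):
        a=np.radians(a0+da*i/n);A=np.array([[-np.sin(a),np.cos(a),0],[np.cos(a),np.sin(a),0],[0,0,-1]])
        A=np.c_[[-np.sin(a),np.cos(a),0],[np.cos(a),np.sin(a),0],[0,0,-1]] if 0 else np.array([[ -np.sin(a),np.cos(a),0],[np.cos(a),np.sin(a),0],[0,0,-1.]])
        print("shift cm",((np.array(p)-p0)/n@A/10).round(3),"turn",round(-np.radians(da)/n,4))
E
python3 - <<'E'
from h import *
plan((547,-260,230),-69.7,5)
E
```

```text
shift cm [-11.947 -14.494  -0.593] turn 0.5019
shift cm [-17.446  -6.958  -0.593] turn 0.5019
shift cm [-18.642   2.293  -0.593] turn 0.5019
shift cm [-15.24   10.979  -0.593] turn 0.5019
shift cm [-8.078 16.957 -0.593] turn 0.5019
```

>>> send_rows(
  rows=[
    [[-3,-3.6,-0.15],0.125,8.5],
    [[-6,-7.2,-0.3],0.25,8.5],
    [[-9,-10.9,-0.45],0.375,8.5],
    [[-11.95,-14.5,-0.6],0.5,8.5],
    [[-11.95,-14.5,-0.6],0.5,8.5],
  ],
)

```text
t: 0.6
position: [247.5, 424.4, 206.9]
orientation: [[-0.707, 0.707, -0.0], [0.707, 0.707, -0.002], [-0.001, -0.002, -1.0]]
contact_force: [-0.6, -0.8, -0.2]
opening: 85.3
grip_force: 0.0
```

>>> send_rows(
  rows=[
    [[-4.4,-1.7,-0.15],0.125,8.5],
    [[-8.7,-3.5,-0.3],0.25,8.5],
    [[-13,-5.2,-0.45],0.375,8.5],
    [[-17.45,-7,-0.6],0.5,8.5],
    [[-17.45,-7,-0.6],0.5,8.5],
  ],
)

```text
t: 1.1
position: [323.4, 252.6, 213.0]
orientation: [[-0.28, 0.96, 0.0], [0.96, 0.28, -0.001], [-0.001, -0.0, -1.0]]
contact_force: [-0.4, 0.4, -0.1]
opening: 85.1
grip_force: 0.0
```

>>> send_rows(
  rows=[
    [[-4.6,0.6,-0.15],0.125,8.5],
    [[-9.3,1.2,-0.3],0.25,8.5],
    [[-14,1.7,-0.45],0.375,8.5],
    [[-18.6,2.3,-0.6],0.5,8.5],
    [[-18.6,2.3,-0.6],0.5,8.5],
  ],
)

```text
t: 1.6
position: [399.9, 81.4, 219.1]
orientation: [[0.214, 0.977, 0.001], [0.977, -0.214, -0.001], [-0.001, 0.002, -1.0]]
contact_force: [0.3, 0.5, -0.0]
opening: 84.9
grip_force: 0.0
```

>>> send_rows(
  rows=[
    [[-3.8,2.7,-0.15],0.125,8.5],
    [[-7.6,5.5,-0.3],0.25,8.5],
    [[-11.4,8.2,-0.45],0.375,8.5],
    [[-15.2,11,-0.6],0.5,8.5],
    [[-15.2,11,-0.6],0.5,8.5],
  ],
)

```text
t: 2.1
position: [476.6, -89.9, 224.8]
orientation: [[0.654, 0.756, 0.002], [0.756, -0.654, -0.001], [0.0, 0.002, -1.0]]
contact_force: [0.8, 1.1, 0.3]
opening: 85.1
grip_force: 0.0
```

Run:
```python
from h import *
print(read_state()["position"],read_state()["t"],read_state()["q"])
plan((547,-260,230),-69.7,1)
```

```text
[476.58195382 -89.88546207 224.82411336] 2.1 [-3.09088491e-01  2.69726971e-01  1.64713523e+00 -7.39483867e-04
  1.22283733e+00  4.04343891e-01]
shift cm [-8.258 16.455 -0.518] turn 0.5033
```

>>> send_rows(
  rows=[
    [[-2.1,4.1,-0.15],0.125,8.5],
    [[-4.1,8.2,-0.3],0.25,8.5],
    [[-6.2,12.3,-0.45],0.375,8.5],
    [[-8.25,16.45,-0.5],0.503,8.5],
    [[-8.25,16.45,-0.5],0.503,8.5],
  ],
)

```text
t: 2.6
position: [547.5, -259.2, 229.1]
orientation: [[0.937, 0.348, 0.001], [0.348, -0.937, -0.001], [0.0, 0.001, -1.0]]
contact_force: [-0.0, 0.6, -0.2]
opening: 85.0
grip_force: 0.0
```

Run:
```python
from h import *
c=camera("wrist");np.savez("pics/w1.npz",**c);cv2.imwrite("pics/w1.png",c["color"]);print(c["camera_matrix"],c["T"].round(3));s=read_state();print(s["position"],s["orientation"])
```

```text
[[349.43550839   0.         326.10105396]
 [  0.         349.43550839 240.75907081]
 [  0.           0.           1.        ]] [[ 3.50000e-01 -9.01000e-01 -2.57000e-01  6.12068e+02]
 [-9.37000e-01 -3.36000e-01 -9.60000e-02 -2.35796e+02]
 [ 0.00000e+00  2.74000e-01 -9.62000e-01  4.01198e+02]
 [ 0.00000e+00  0.00000e+00  0.00000e+00  1.00000e+00]]
[ 546.36668381 -256.69943676  228.98571254] [[ 9.35796446e-01  3.52540501e-01 -4.54237944e-04]
 [ 3.52540683e-01 -9.35796398e-01  4.10753358e-04]
 [-2.80267037e-04 -5.44518887e-04 -9.99999812e-01]]
```

View pics/w1.png

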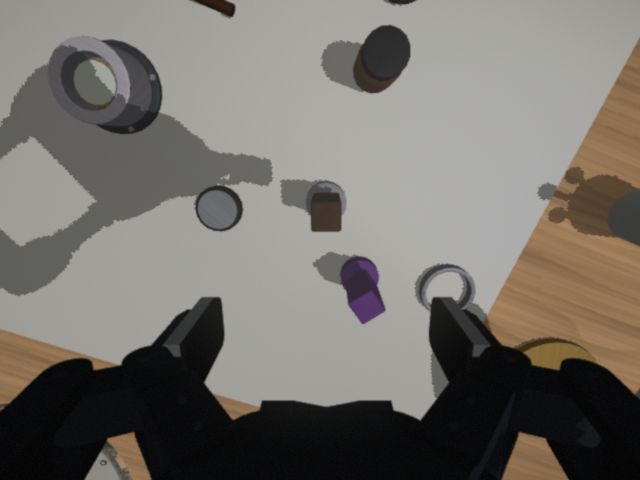

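Wrist view: tamper handle top at about (326,212), square to the fingers; press cup at about (90,80), purple tamper at (365,290).

```bash
cat >> h.py <<'E'
def tamper(c,box,ztop=92,zt=(85,99)):
    P=cloud(c);z=P[...,2];a,b,e,f=box;w=np.zeros((480,640),bool);w[b:f,a:e]=True
    m=w&(c["depth"]>0)&(z>zt[0])&(z<zt[1]);v,u=np.nonzero(m)
    R=ray(c,np.c_[u,v],ztop)[:,:2].astype(np.float32)
    return m.sum(),np.median(z[m]),cv2.minAreaRect(R),R.mean(0)
E
python3 - <<'E'
from h import *
c=dict(np.load("pics/w1.npz"))
print(tamper(c,(295,170,350,240)))
P=cloud(c);z=P[...,2];w=np.zeros((480,640),bool);w[20:150,30:180]=True
m=w&(z>44)&(z<56);v,u=np.nonzero(m);R=ray(c,np.c_[u,v],50)[:,:2].astype(np.float32);print("press",m.sum(),np.median(z[m]),cv2.minEnclosingCircle(R),R.mean(0))
s=read_state();print(s["t"],s["position"],s["orientation"][:,1],s["q"])
E
```

```text
(np.int64(940), np.float64(90.92884088952235), ((551.5105590820312, -258.457275390625), (28.47882843017578, 27.341123580932617), 20.46607780456543), array([ 551.5421 , -258.37946], dtype=float32))
press 3422 48.88415587352375 ((586.0670776367188, -13.502082824707031), 38.79478073120117) [587.1146  -12.45782]
2.65 [ 546.36668381 -256.69943676  228.98571254] [ 3.52540501e-01 -9.35796398e-01 -5.44518887e-04] [-5.38185969e-01  4.38554057e-01  1.36168771e+00  1.23064705e-04
  1.34195146e+00  6.72297751e-01]
```

Run:
```python
from h import *
for i in range(2):
    c=camera("wrist");print(tamper(c,(295,170,350,240)));s=read_state();print(s["position"])
R=np.array(s["orientation"]);cam=c["T"][:3,3];print("cam in tool",(cam-s["position"])@R)
plan((551.3,-258.6,130),-69.54,1)
```

```text
(np.int64(931), np.float64(90.84476250408864), ((551.6448974609375, -258.1532897949219), (27.528989791870117, 27.190874099731445), 20.751909255981445), array([ 551.8496 , -258.26398], dtype=float32))
[ 545.67444443 -255.15685339  229.06866369]
(np.int64(942), np.float64(90.83499337669062), ((551.5032348632812, -258.236572265625), (27.5403995513916, 27.265439987182617), 20.887691497802734), array([ 551.6747 , -258.23895], dtype=float32))
[ 545.34317859 -254.40141731  229.32766911]
cam in tool [  68.73880774    1.64905369 -171.8113495 ]
shift cm [0.407 0.604 9.933] turn 0.0064
```

>>> send_rows(
  rows=[
    [[0.2,0.3,2],0,8.5],
    [[0.4,0.6,4.5],0,8.5],
    [[0.4,0.6,7],0,8.5],
    [[0.4,0.6,9],0,8.5],
    [[0.4,0.6,9.9],0,8.5],
  ],
)

```text
t: 3.25
position: [550.4, -257.7, 129.4]
orientation: [[0.935, 0.356, -0.002], [0.356, -0.935, 0.002], [-0.002, -0.002, -1.0]]
contact_force: [0.0, 0.0, 0.9]
opening: 84.9
grip_force: 0.0
```

>>> send_rows(
  rows=[
    [[0,0,0],0,8.5],
    [[0,0,0],0,8.5],
    [[0,0,0],0,8.5],
  ],
)

```text
t: 3.55
position: [551.9, -260.1, 132.1]
orientation: [[0.935, 0.354, 0.002], [0.354, -0.935, -0.001], [0.001, 0.001, -1.0]]
contact_force: [-0.7, -0.9, -0.2]
opening: 85.3
grip_force: 0.0
```

Run:
```python
from h import *
c=camera("wrist");s=read_state();cv2.imwrite("pics/w2.png",c["color"])
P=cloud(c);z=P[...,2]
print(tamper(c,(260,100,400,330)),s["position"],s["t"])
plan((551.3,-258.6,52),-69.3,1)
```

```text
(np.int64(1847), np.float64(90.84088905208051), ((552.056640625, -258.337646484375), (28.736671447753906, 27.586578369140625), 20.778776168823242), array([ 552.0774 , -258.32993], dtype=float32)) [ 551.77316411 -260.18280834  132.00882622] 3.6
shift cm [ 0.012 -0.165  8.001] turn -0.0001
```

View pics/w2.png

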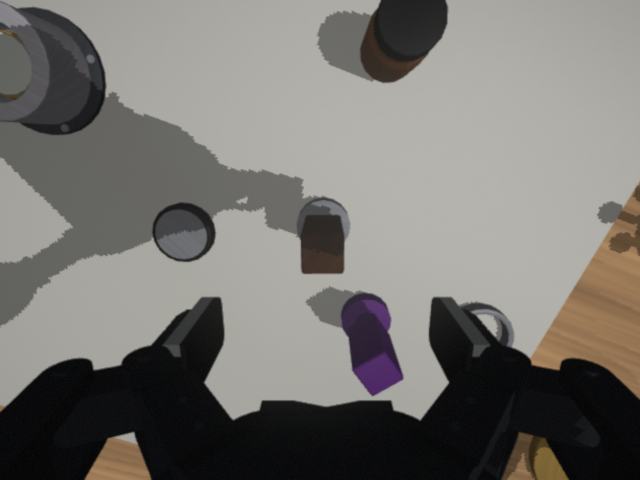

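Handle centred between the fingers at col 323; the purple tamper stays clear. Descending.

>>> send_rows(
  rows=[
    [[0,-0.15,2],0,8.5],
    [[0,-0.15,4],0,8.5],
    [[0,-0.15,6],0,8.5],
    [[0,-0.15,7.5],0,8.5],
    [[0,-0.15,8],0,8.5],
  ],
)

```text
t: 4.1
position: [550.3, -258.5, 50.1]
orientation: [[0.936, 0.353, -0.001], [0.353, -0.936, 0.001], [-0.001, -0.001, -1.0]]
contact_force: [0.4, 0.2, -0.3]
opening: 84.9
grip_force: 0.0
```

>>> send_rows(
  rows=[
    [[0,0,0],0,8.5],
    [[0,0,0],0,6],
    [[0,0,0],0,4],
    [[0,0,0],0,3.2],
    [[0,0,0],0,2.4],
  ],
  grip_force=60,
)

```text
t: 4.6
position: [550.9, -258.7, 51.3]
orientation: [[0.936, 0.353, 0.001], [0.353, -0.936, -0.0], [0.0, 0.001, -1.0]]
contact_force: [-0.9, 1.5, 4.4]
opening: 27.6
grip_force: 4.2
```

>>> send_rows(
  rows=[
    [[0,0,0],0,2.0],
    [[0,0,0],0,2.0],
    [[0,0,0],0,2.0],
    [[0,0,0],0,2.0],
  ],
)

```text
t: 5.0
position: [551.0, -258.7, 51.6]
orientation: [[0.936, 0.353, 0.001], [0.353, -0.936, -0.0], [0.001, 0.001, -1.0]]
contact_force: [-1.1, 1.6, 8.8]
opening: 26.2
grip_force: 59.1
```

>>> send_rows(
  rows=[
    [[0,0,-0.5],0,2.0],
    [[0,0,-2],0,2.0],
    [[0,0,-4.5],0,2.0],
    [[0,0,-7],0,2.0],
    [[0,0,-8],0,2.0],
  ],
)

```text
t: 5.5
position: [551.5, -259.2, 133.2]
orientation: [[0.936, 0.353, 0.002], [0.353, -0.936, -0.002], [0.002, 0.002, -1.0]]
contact_force: [0.6, -0.1, -2.6]
opening: 26.5
grip_force: 59.5
```

>>> send_rows(
  rows=[
    [[0,0,0],0,2.0],
    [[0,0,0],0,2.0],
    [[0,0,0],0,2.0],
  ],
)

```text
t: 5.8
position: [550.1, -258.3, 129.6]
orientation: [[0.936, 0.353, -0.002], [0.353, -0.936, 0.001], [-0.001, -0.002, -1.0]]
contact_force: [0.0, -0.7, -1.9]
opening: 26.4
grip_force: 59.5
```

Run:
```python
from h import *
c=camera("wrist");s=read_state();cv2.imwrite("pics/w3.png",c["color"]);np.savez("pics/w3.npz",**c)
print(s["position"],s["contact_force"],s["opening"],s["grip_force"],s["wrist_torque"])
plan((586,-13,150),-69.3,1)
```

```text
[ 550.11898488 -258.31359362  129.6305719 ] [ 0.16478431 -0.20292855 -2.56836055] 26.482200370892514 59.53644633293152 [ 0.02079593 -0.01105533 -0.01675621]
shift cm [ 12.017 -21.686  -2.037] turn -0.0005
```

View pics/w3.png

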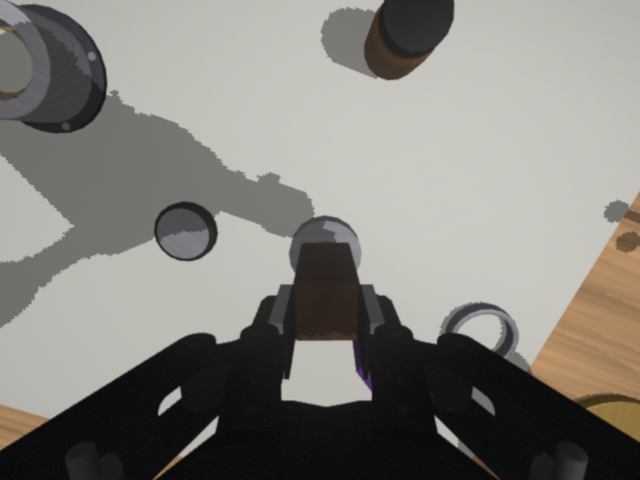

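Grip is square and firm. Now to above the press.

>>> send_rows(
  rows=[
    [[2,-3.6,-1],0,2.0],
    [[4.5,-8,-2],0,2.0],
    [[7,-12.7,-2.04],0,2.0],
    [[9.5,-17.2,-2.04],0,2.0],
    [[11.2,-20.2,-2.04],0,2.0],
  ],
)

```text
t: 6.35
position: [583.8, -27.6, 150.6]
orientation: [[0.935, 0.353, -0.001], [0.353, -0.935, 0.0], [-0.001, -0.001, -1.0]]
contact_force: [0.9, 0.1, -2.1]
opening: 26.0
grip_force: 59.8
```

>>> send_rows(
  rows=[
    [[0.6,-1.1,0],0,2.0],
    [[0.8,-1.5,0],0,2.0],
    [[0.8,-1.5,0],0,2.0],
    [[0.8,-1.5,0],0,2.0],
    [[0.8,-1.5,0],0,2.0],
  ],
)

```text
t: 6.85
position: [586.3, -14.6, 151.1]
orientation: [[0.936, 0.352, -0.0], [0.352, -0.936, -0.0], [-0.0, 0.0, -1.0]]
contact_force: [0.1, -0.5, -2.2]
opening: 25.6
grip_force: 59.9
```

Run:
```python
from h import *
for n in("wrist","scene","top"):
    c=camera(n);np.savez(f"pics/{n}4.npz",**c);cv2.imwrite(f"pics/{n}4.png",c["color"])
s=read_state();print(s["t"],s["position"],s["contact_force"],s["orientation"][:,2],s["opening"])
w=cv2.imread("pics/wrist4.png")[0:400,160:480];sc=cv2.resize(cv2.imread("pics/scene4.png")[120:320,220:380],None,fx=2,fy=2)
cv2.imwrite("pics/v4.png",np.hstack([w,sc]))
```

```text
7.0 [586.36851314 -14.07758942 151.30595753] [-0.95649553 -0.15886019 -2.17710355] [ 6.36714941e-05 -4.92276427e-05 -9.99999997e-01] 25.991825186216886
```

View pics/v4.png

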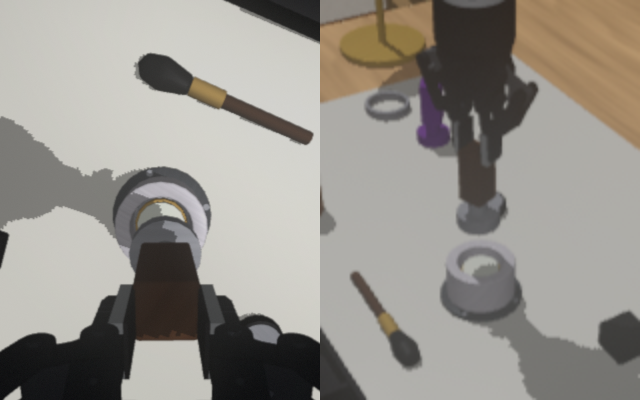

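Foot hovers over the cup; wrist view sees foot (crop ~165,240) and rim (~162,215). I'll fit both circles in the same cameras.

```bash
cat >> h.py <<'E'
from scipy.optimize import least_squares
def circ(c,box,zr,zp,r,clip=None):
    """centre of circle radius r on plane zp from outer hull of pixels with z in zr"""
    z=cloud(c)[...,2];a,b,e,f=box;w=np.zeros((480,640),np.uint8);w[b:f,a:e]=1
    m=(w&(c["depth"]>0)&(z>zr[0])&(z<zr[1])).astype(np.uint8)
    n,l,st,_=cv2.connectedComponentsWithStats(m)
    m=(l==1+st[1:,4].argmax());v,u=np.nonzero(m);zm=np.median(z[m])
    h=cv2.convexHull(np.c_[u,v].astype(np.int32))[:,0].astype(float)
    cen=h.mean(0);h+=0.5*(h-cen)/np.linalg.norm(h-cen,axis=1)[:,None]
    H=ray(c,h,zp)[:,:2]
    if clip is not None: H=H[clip(H,h)]
    s=least_squares(lambda x:np.hypot(*(H-x).T)-r,H.mean(0),loss="soft_l1",f_scale=.5)
    return s.x.round(2),"rms",np.sqrt((s.fun**2).mean()).round(2),"n",len(H),"z",zm.round(1),"px",cen.round(0)
E
python3 - <<'E'
from h import *
w=dict(np.load("pics/wrist4.npz"));s=dict(np.load("pics/scene4.npz"));t=dict(np.load("pics/top4.npz"))
z=cloud(w)[...,2]
print("col depth z:",z[195:250:5,325].round(0))
print("wrist foot",circ(w,(270,150,390,300),(108,120),115,23,lambda H,h:h[:,1]<250))
print("wrist rim",circ(w,(250,150,390,300),(45,55),50,38,lambda H,h:h[:,1]<228))
z=cloud(s)[...,2]
print("scene col z:",z[180:275:5,300].round(0))
print("scene foot",circ(s,(280,205,320,245),(105,122),115,23,lambda H,h:h[:,1]>220))
print("scene rim",circ(s,(270,230,330,290),(45,55),50,38))
t0=dict(np.load("pics/top0.npz"));s0=dict(np.load("pics/scene0.npz"));print("top0 rim",circ(t0,(295,200,350,255),(45,55),50,38));print("scene0 rim",circ(s0,(270,230,330,290),(45,55),50,38))
E
```

```text
col depth z: [ 49.  38.  39.  39. 102. 114. 115. 115. 114. 115. 139.]
wrist foot (array([587.18, -14.35]), 'rms', np.float64(0.23), 'n', 18, 'z', np.float64(114.6), 'px', array([323., 240.]))
wrist rim (array([586.53, -10.95]), 'rms', np.float64(0.13), 'n', 22, 'z', np.float64(48.9), 'px', array([319., 211.]))
scene col z: [236. 226. 211. 201. 190. 178. 166. 153. 141. 122. 116. 106.  48.  44.
  41.  40.  49.  41.  24.]
scene foot (array([591.74,  -1.25]), 'rms', np.float64(4.9), 'n', 12, 'z', np.float64(114.7), 'px', array([298., 228.]))
scene rim (array([588.28,  -5.66]), 'rms', np.float64(2.29), 'n', 24, 'z', np.float64(49.1), 'px', array([300., 251.]))
top0 rim (array([583.47, -14.18]), 'rms', np.float64(0.67), 'n', 25, 'z', np.float64(48.8), 'px', array([323., 222.]))
scene0 rim (array([587.81,  -6.41]), 'rms', np.float64(2.45), 'n', 23, 'z', np.float64(49.1), 'px', array([300., 250.]))
```

>>> send_rows(
  rows=[
    [[0.06,-0.34,0.5],0,2.0],
    [[0.06,-0.34,1.7],0,2.0],
    [[0.06,-0.34,3],0,2.0],
    [[0.06,-0.34,4],0,2.0],
    [[0.06,-0.34,4.4],0,2.0],
  ],
)

```text
t: 7.5
position: [584.9, -9.8, 105.5]
orientation: [[0.936, 0.353, -0.002], [0.353, -0.936, 0.0], [-0.002, -0.001, -1.0]]
contact_force: [0.2, 1.2, -2.4]
opening: 25.9
grip_force: 59.8
```

>>> send_rows(
  rows=[
    [[0,0,0],0,2.0],
    [[0,0,0],0,2.0],
    [[0,0,0],0,2.0],
    [[0,0,0],0,2.0],
    [[0,0,0],0,2.0],
  ],
)

```text
t: 8.0
position: [585.9, -9.9, 107.6]
orientation: [[0.936, 0.353, 0.001], [0.353, -0.936, -0.0], [0.001, 0.0, -1.0]]
contact_force: [0.0, -0.6, -2.4]
opening: 26.1
grip_force: 59.8
```

Run:
```python
from h import *
w=camera("wrist");np.savez("pics/wrist5.npz",**w);cv2.imwrite("pics/wrist5.png",w["color"])
s=read_state();print(s["t"],s["position"],s["contact_force"],s["orientation"][:,2],s["opening"])
z=cloud(w)[...,2];print("col z",z[150:300:6,325].round(0))
for zp in(71,72):print("foot",circ(w,(250,150,400,330),(66,75),zp,23,lambda H,h:h[:,1]<255))
for y in (210,225,240):print("rim",circ(w,(230,130,410,330),(45,54),50,38,lambda H,h:h[:,1]<y))
```

```text
8.05 [585.85683124  -9.88051313 107.50831221] [ 0.51199276 -0.1254618  -2.00115366] [ 3.80361872e-04 -6.94216895e-05 -9.99999925e-01] 26.196511890064453
col z [ -1.  -1.   1.   0.   5.   5.  26.  49.  49.  50.  34.  60.  71.  71.
  71.  73.  97. 108. 118. 126. 134. 142. 146. 147. 146.]
foot (array([586.52,  -9.77]), 'rms', np.float64(0.16), 'n', 22, 'z', np.float64(71.1), 'px', array([324., 239.]))
foot (array([586.69,  -9.71]), 'rms', np.float64(0.19), 'n', 22, 'z', np.float64(71.1), 'px', array([324., 239.]))
rim (array([586.61, -10.73]), 'rms', np.float64(0.13), 'n', 15, 'z', np.float64(48.9), 'px', array([333., 226.]))
rim (array([586.56, -10.81]), 'rms', np.float64(0.2), 'n', 21, 'z', np.float64(48.9), 'px', array([333., 226.]))
rim (array([586.55, -10.81]), 'rms', np.float64(0.21), 'n', 23, 'z', np.float64(48.9), 'px', array([333., 226.]))
```

View pics/wrist5.png

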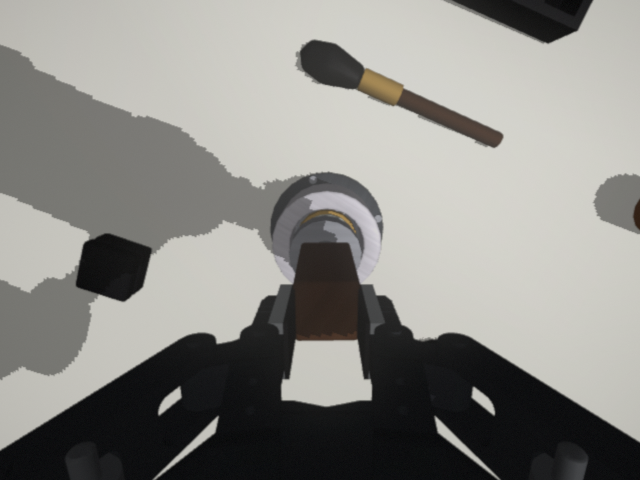

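>>> send_rows(
  rows=[
    [[-0.03,0.09,0.2],0,2.0],
    [[-0.03,0.09,0.4],0,2.0],
    [[-0.03,0.09,0.6],0,2.0],
    [[-0.03,0.09,0.8],0,2.0],
    [[-0.03,0.09,1.0],0,2.0],
  ],
)

```text
t: 8.55
position: [585.8, -10.8, 97.0]
orientation: [[0.936, 0.353, -0.0], [0.353, -0.936, -0.0], [-0.0, -0.0, -1.0]]
contact_force: [0.1, -0.5, -2.4]
opening: 26.4
grip_force: 59.8
```

>>> send_rows(
  rows=[
    [[0,0,0],0,2.0],
    [[0,0,0],0,2.0],
    [[0,0,0],0,2.0],
    [[0,0,0],0,2.0],
    [[0,0,0],0,2.0],
  ],
)

```text
t: 9.05
position: [585.8, -10.8, 97.3]
orientation: [[0.936, 0.353, 0.0], [0.353, -0.936, -0.0], [0.0, 0.0, -1.0]]
contact_force: [-0.3, -0.4, -1.7]
opening: 26.0
grip_force: 59.8
```

Run:
```python
from h import *
w=camera("wrist")
s=read_state();print(s["t"],s["position"],s["contact_force"],s["wrist_torque"],s["orientation"][:,2])
z=cloud(w)[...,2];print("col z",z[195:270:6,325].round(0))
print("foot",circ(w,(250,150,400,330),(57,67),62,23,lambda H,h:h[:,1]<255))
print("rim",circ(w,(230,130,410,330),(45,54),50,38,lambda H,h:h[:,1]<225))
```

```text
9.1 [585.80870065 -10.83081763  97.33541534] [-0.00679813  0.56769003 -2.70991741] [-0.03047908  0.03493089  0.03314002] [ 7.18835941e-05 -2.60428256e-05 -9.99999997e-01]
col z [ 49.  50.  49.  36.  60.  61.  61.  61.  81.  92. 103. 112. 120.]
foot (array([586.49, -10.71]), 'rms', np.float64(0.15), 'n', 17, 'z', np.float64(60.8), 'px', array([324., 242.]))
rim (array([586.65, -10.71]), 'rms', np.float64(0.15), 'n', 15, 'z', np.float64(48.9), 'px', array([333., 234.]))
```

Centred within 0.2 mm. Lowering gently.

>>> send_rows(
  rows=[
    [[0,0,0.1],0,2.0],
    [[0,0,0.2],0,2.0],
    [[0,0,0.3],0,2.0],
    [[0,0,0.4],0,2.0],
    [[0,0,0.5],0,2.0],
  ],
)

```text
t: 9.6
position: [585.9, -10.9, 92.2]
orientation: [[0.936, 0.353, 0.0], [0.353, -0.936, -0.0], [0.0, 0.0, -1.0]]
contact_force: [0.1, -0.0, -0.7]
opening: 26.0
grip_force: 60.0
```

>>> send_rows(
  rows=[
    [[0,0,0.05],0,2.0],
    [[0,0,0.1],0,2.0],
    [[0,0,0.15],0,2.0],
    [[0,0,0.2],0,2.0],
  ],
)

```text
t: 10.0
position: [585.9, -10.9, 90.3]
orientation: [[0.936, 0.353, 0.0], [0.353, -0.936, -0.0], [0.0, 0.0, -1.0]]
contact_force: [-0.1, -0.2, 0.5]
opening: 26.2
grip_force: 60.1
```

>>> send_rows(
  rows=[
    [[0,0,0.05],0,2.0],
    [[0,0,0.1],0,2.0],
    [[0,0,0.15],0,2.0],
    [[0,0,0.2],0,2.0],
  ],
)

```text
t: 10.4
position: [585.9, -10.9, 88.3]
orientation: [[0.936, 0.353, 0.0], [0.353, -0.936, -0.0], [0.0, 0.0, -1.0]]
contact_force: [0.4, -0.8, 2.1]
opening: 25.9
grip_force: 60.3
```

>>> send_rows(
  rows=[
    [[0,0,0.05],0,2.0],
    [[0,0,0.1],0,2.0],
    [[0,0,0.15],0,2.0],
    [[0,0,0.2],0,2.0],
  ],
)

```text
t: 10.8
position: [585.9, -10.8, 86.3]
orientation: [[0.936, 0.353, 0.0], [0.353, -0.936, -0.0], [0.0, 0.0, -1.0]]
contact_force: [0.3, 0.1, 3.2]
opening: 26.4
grip_force: 60.5
```

>>> send_rows(
  rows=[
    [[0,0,0.05],0,2.0],
    [[0,0,0.1],0,2.0],
    [[0,0,0.15],0,2.0],
    [[0,0,0.2],0,2.0],
    [[0,0,0.2],0,2.0],
  ],
)

```text
t: 11.3
position: [586.0, -10.8, 84.5]
orientation: [[0.936, 0.353, 0.0], [0.353, -0.936, -0.0], [0.0, 0.0, -1.0]]
contact_force: [0.4, -0.2, 6.7]
opening: 26.3
grip_force: 60.9
```

>>> send_rows(
  rows=[
    [[0,0,0.03],0,2.0],
    [[0,0,0.06],0,2.0],
    [[0,0,0.09],0,2.0],
    [[0,0,0.09],0,2.0],
  ],
)

```text
t: 11.7
position: [586.0, -10.8, 83.6]
orientation: [[0.936, 0.353, 0.001], [0.353, -0.936, -0.0], [0.001, 0.0, -1.0]]
contact_force: [-1.0, -0.7, 7.1]
opening: 25.9
grip_force: 61.1
```

>>> send_rows(
  rows=[
    [[0,0,0.03],0,2.0],
    [[0,0,0.06],0,2.0],
    [[0,0,0.06],0,2.0],
  ],
)

```text
t: 12.0
position: [586.0, -10.8, 83.1]
orientation: [[0.936, 0.353, 0.001], [0.353, -0.936, -0.0], [0.001, 0.0, -1.0]]
contact_force: [-0.3, -1.2, 8.2]
opening: 26.0
grip_force: 61.1
```

>>> send_rows(
  rows=[
    [[0,0,0.03],0,2.0],
    [[0,0,0.06],0,2.0],
    [[0,0,0.06],0,2.0],
  ],
)

```text
t: 12.3
position: [586.0, -10.8, 82.4]
orientation: [[0.936, 0.353, 0.001], [0.353, -0.936, -0.0], [0.0, 0.0, -1.0]]
contact_force: [0.3, 0.1, 8.3]
opening: 26.4
grip_force: 61.1
```

>>> send_rows(
  rows=[
    [[0,0,0.02],0,2.0],
    [[0,0,0.04],0,2.0],
    [[0,0,0.04],0,2.0],
  ],
)

```text
t: 12.6
position: [586.0, -10.8, 82.1]
orientation: [[0.936, 0.353, 0.001], [0.353, -0.936, -0.0], [0.001, 0.0, -1.0]]
contact_force: [-1.1, 1.1, 7.1]
opening: 26.1
grip_force: 61.1
```

>>> send_rows(
  rows=[
    [[0,0,0.02],0,2.0],
    [[0,0,0.04],0,2.0],
    [[0,0,0.04],0,2.0],
  ],
)

```text
t: 12.9
position: [586.0, -10.8, 81.7]
orientation: [[0.936, 0.353, 0.001], [0.353, -0.936, -0.0], [0.0, 0.0, -1.0]]
contact_force: [0.4, -0.9, 8.0]
opening: 26.2
grip_force: 61.1
```

>>> send_rows(
  rows=[
    [[0,0,0.02],0,2.0],
    [[0,0,0.02],0,2.0],
    [[0,0,0.02],0,2.0],
  ],
)

```text
t: 13.2
position: [586.1, -10.8, 81.6]
orientation: [[0.936, 0.353, 0.001], [0.353, -0.936, -0.0], [0.001, 0.0, -1.0]]
contact_force: [-0.8, -0.1, 9.6]
opening: 26.2
grip_force: 61.3
```

>>> send_rows(
  rows=[
    [[0,0,0.02],0,2.0],
    [[0,0,0.02],0,2.0],
    [[0,0,0.02],0,2.0],
  ],
)

```text
t: 13.5
position: [586.2, -10.8, 81.5]
orientation: [[0.936, 0.353, 0.001], [0.353, -0.936, -0.0], [0.001, 0.0, -1.0]]
contact_force: [-1.0, 0.2, 11.4]
opening: 26.2
grip_force: 61.5
```

>>> send_rows(
  rows=[
    [[0,0,0.02],0,2.0],
    [[0,0,0.02],0,2.0],
    [[0,0,0.02],0,2.0],
  ],
)

```text
t: 13.8
position: [586.3, -10.8, 81.5]
orientation: [[0.936, 0.353, 0.001], [0.353, -0.936, -0.0], [0.001, 0.001, -1.0]]
contact_force: [-1.3, -0.1, 14.3]
opening: 26.3
grip_force: 61.8
```

>>> send_rows(
  rows=[
    [[0,0,0.02],0,2.0],
    [[0,0,0.02],0,2.0],
    [[0,0,0.02],0,2.0],
  ],
)

```text
t: 14.1
position: [586.4, -10.8, 81.4]
orientation: [[0.936, 0.353, 0.002], [0.353, -0.936, -0.0], [0.001, 0.001, -1.0]]
contact_force: [-0.9, 0.6, 16.6]
opening: 26.1
grip_force: 62.0
```

Run:
```python
from h import *
for i in range(4):
    camera("wrist");s=read_state();print(s["t"],s["position"].round(2),s["contact_force"].round(2),s["wrist_torque"].round(2))
```

```text
14.15 [586.44 -10.82  81.43] [-1.52  0.96 16.61] [ 0.08  0.31 -0.03]
14.2 [586.42 -10.83  81.45] [-2.02 -0.53 16.41] [ 0.01  0.36 -0.02]
14.25 [586.45 -10.84  81.46] [-1.35  0.15 16.39] [ 0.09  0.34 -0.  ]
14.3 [586.45 -10.8   81.44] [-1.51 -0.44 15.85] [ 0.09  0.32 -0.02]
```

>>> send_rows(
  rows=[
    [[0,0,0.01],0,2.0],
    [[0,0,0.01],0,2.0],
    [[0,0,0.01],0,2.0],
    [[0,0,0.01],0,2.0],
    [[0,0,0.01],0,2.0],
  ],
)

```text
t: 14.8
position: [586.5, -10.8, 81.4]
orientation: [[0.936, 0.353, 0.002], [0.353, -0.936, -0.0], [0.002, 0.001, -1.0]]
contact_force: [-0.9, -0.4, 16.1]
opening: 26.1
grip_force: 62.1
```

>>> send_rows(
  rows=[
    [[0,0,0],0,2.0],
    [[0,0,0],0,2.0],
    [[0,0,0],0,2.0],
    [[0,0,0],0,2.0],
    [[0,0,0],0,2.0],
  ],
)

```text
t: 15.3
position: [586.5, -10.8, 81.4]
orientation: [[0.936, 0.353, 0.002], [0.353, -0.936, -0.0], [0.002, 0.001, -1.0]]
contact_force: [-1.5, 0.1, 18.2]
opening: 26.3
grip_force: 62.1
```

>>> send_rows(
  rows=[
    [[0,0,0],0,2.0],
    [[0,0,0],0,2.0],
    [[0,0,0],0,2.0],
    [[0,0,0],0,2.0],
    [[0,0,0],0,2.0],
  ],
)

```text
t: 15.8
position: [586.5, -10.8, 81.4]
orientation: [[0.936, 0.353, 0.002], [0.353, -0.936, -0.0], [0.002, 0.001, -1.0]]
contact_force: [-1.5, 0.4, 17.5]
opening: 26.6
grip_force: 62.1
```

Held about 20 N for 1.5 s. Lifting out straight.

>>> send_rows(
  rows=[
    [[0,0,-0.1],0,2.0],
    [[0,0,-0.3],0,2.0],
    [[0,0,-0.6],0,2.0],
    [[0,0,-0.9],0,2.0],
    [[0,0,-1.3],0,2.0],
  ],
)

```text
t: 16.3
position: [585.4, -10.7, 93.4]
orientation: [[0.936, 0.353, -0.001], [0.353, -0.936, 0.0], [-0.001, -0.001, -1.0]]
contact_force: [0.2, -0.8, -2.8]
opening: 26.4
grip_force: 59.9
```

>>> send_rows(
  rows=[
    [[0,0,-0.8],0,2.0],
    [[0,0,-1.8],0,2.0],
    [[0,0,-3.5],0,2.0],
    [[0,0,-5.5],0,2.0],
    [[0,0,-6],0,2.0],
  ],
)

```text
t: 16.8
position: [586.9, -10.9, 156.0]
orientation: [[0.936, 0.353, 0.003], [0.353, -0.936, -0.0], [0.003, 0.002, -1.0]]
contact_force: [0.4, -0.6, -2.5]
opening: 26.2
grip_force: 59.9
```

>>> send_rows(
  rows=[
    [[0,0,0],0,2.0],
    [[0,0,0],0,2.0],
    [[0,0,0],0,2.0],
  ],
)

```text
t: 17.1
position: [585.3, -10.8, 152.6]
orientation: [[0.936, 0.353, -0.001], [0.353, -0.936, 0.0], [-0.001, -0.001, -1.0]]
contact_force: [-0.8, -0.4, -2.6]
opening: 26.1
grip_force: 59.9
```

Run:
```python
from h import *
w=camera("wrist");np.savez("pics/wrist6.npz",**w)
s=read_state();print(s["t"],s["position"],s["contact_force"])
w4=dict(np.load("pics/wrist4.npz"))
for c in (w4,w):
    z=cloud(c)[...,2];print(z[185:225:3,310].round(1),z[185:225:3,325].round(1),z[185:225:3,340].round(1))
print("foot",circ(w,(250,150,400,330),(102,120),116,23,lambda H,h:h[:,1]<250))
cv2.imwrite("pics/v6.png",cv2.resize(w["color"][140:300,230:420],None,fx=3,fy=3))
plan((482.5+2,300+3,150),-69.3,2)
```

```text
17.15 [585.29490354 -10.76513291 152.64262448] [ 0.35542092  0.01039481 -1.73177377]
[ 48.7  49.   48.1  50.   47.8  29.9  37.3  40.3  41.   40.5  40.2  41.2
 109.1 115.5] [ 48.8  49.6  48.4  50.1  28.8  37.5  40.8  40.8  39.3  39.8 102.1 109.2
 323.2 113.5] [ 46.4  48.3  49.   49.6  48.7  49.2  27.6  32.3  37.1  40.1  40.8  39.8
 108.1 113.8]
[ 49.6  49.4  48.8  49.3  48.7  47.9  30.9  35.1  37.9  36.9  36.3  37.9
 108.8 115.7] [ 48.9  49.6  48.6  48.1  30.   36.1  37.8  36.2  37.7  37.9 102.2 112.7
 116.7 117. ] [ 48.8  49.9  48.3  47.8  49.7  28.9  36.9  38.   36.3  36.7  37.6  37.7
 110.2 116. ]
foot (array([587.26,  -9.93]), 'rms', np.float64(0.47), 'n', 18, 'z', np.float64(115.9), 'px', array([323., 238.]))
shift cm [  0.823 -16.457   0.132] turn -0.0003
shift cm [  0.827 -16.457   0.132] turn -0.0003
```

View pics/v6.png

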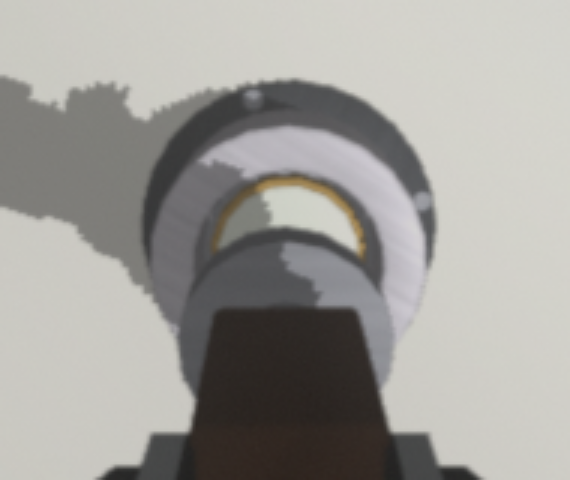

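The face is now 3 mm lower in its rim, intact and level. To the brown rest.

>>> send_rows(
  rows=[
    [[0.15,-3,0],0,2.0],
    [[0.35,-7,0.1],0,2.0],
    [[0.6,-11.5,0.13],0,2.0],
    [[0.8,-16,0.13],0,2.0],
    [[1,-20,0.13],0,2.0],
  ],
)

```text
t: 17.65
position: [523.4, 181.5, 151.6]
orientation: [[0.936, 0.353, -0.001], [0.353, -0.936, -0.0], [-0.001, -0.0, -1.0]]
contact_force: [-0.0, 1.1, -1.0]
opening: 26.0
grip_force: 60.0
```

>>> send_rows(
  rows=[
    [[0.2,-4.2,0],0,2.0],
    [[0.4,-8,0],0,2.0],
    [[0.6,-11,0.1],0,2.0],
    [[0.64,-12.5,0.13],0,2.0],
    [[0.65,-12.9,0.13],0,2.0],
  ],
)

```text
t: 18.15
position: [484.4, 303.8, 150.4]
orientation: [[0.935, 0.355, -0.001], [0.355, -0.935, -0.0], [-0.001, 0.0, -1.0]]
contact_force: [-0.2, -0.7, -1.9]
opening: 26.0
grip_force: 60.1
```

>>> send_rows(
  rows=[
    [[0,0,0.5],0,2.0],
    [[0,0,1.5],0,2.0],
    [[0,0,2.5],0,2.0],
    [[0,0,3],0,2.0],
    [[0,0,3],0,2.0],
  ],
)

```text
t: 18.65
position: [484.7, 302.0, 119.7]
orientation: [[0.936, 0.352, -0.002], [0.352, -0.936, -0.001], [-0.002, 0.0, -1.0]]
contact_force: [0.0, -0.1, -2.9]
opening: 26.0
grip_force: 60.0
```

>>> send_rows(
  rows=[
    [[0,0,0],0,2.0],
    [[0,0,0],0,2.0],
    [[0,0,0],0,2.0],
    [[0,0,0],0,2.0],
  ],
)

```text
t: 19.05
position: [485.2, 302.9, 121.1]
orientation: [[0.936, 0.353, 0.0], [0.353, -0.936, 0.0], [0.0, -0.0, -1.0]]
contact_force: [0.4, -0.5, -2.0]
opening: 26.1
grip_force: 60.0
```

Run:
```python
from h import *
w=camera("wrist");np.savez("pics/wrist7.npz",**w);cv2.imwrite("pics/wrist7.png",w["color"])
s=read_state();print(s["t"],s["position"],s["contact_force"])
z=cloud(w)[...,2];print(z[150:280:6,325].round(0))
print("foot",circ(w,(250,150,400,330),(74,90),86,23,lambda H,h:h[:,1]<250))
print("rest",circ(w,(200,130,450,330),(9,18),14,36,lambda H,h:h[:,1]<220))
```

```text
19.1 [485.15244567 302.89907634 121.07875426] [ 0.29524839  0.15069698 -2.71932589]
[  1.   1.  -0.  -0.   1.   0.  13.   5.   6.   6.   5.  75.  84.  84.
  86.  83. 111. 123. 132. 140. 147. 154.]
foot (array([487.12, 303.56]), 'rms', np.float64(0.41), 'n', 14, 'z', np.float64(84.5), 'px', array([322., 241.]))
rest (array([484.95, 304.91]), 'rms', np.float64(0.21), 'n', 20, 'z', np.float64(12.7), 'px', array([319., 212.]))
```

View pics/wrist7.png

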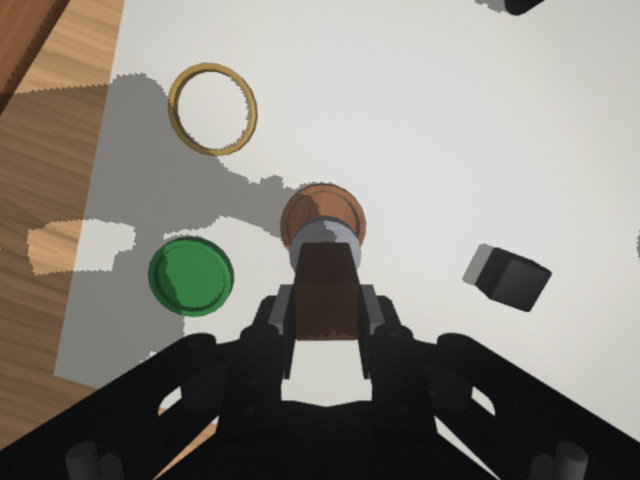

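>>> send_rows(
  rows=[
    [[-0.09,-0.18,1],0,2.0],
    [[-0.09,-0.18,2.5],0,2.0],
    [[-0.09,-0.18,4],0,2.0],
    [[-0.09,-0.18,5],0,2.0],
    [[-0.09,-0.18,5.6],0,2.0],
  ],
)

```text
t: 19.6
position: [483.1, 304.0, 63.7]
orientation: [[0.936, 0.353, -0.001], [0.353, -0.936, -0.001], [-0.001, 0.0, -1.0]]
contact_force: [0.7, -0.2, -1.3]
opening: 26.4
grip_force: 60.1
```

>>> send_rows(
  rows=[
    [[0,0,0.1],0,2.0],
    [[0,0,0.2],0,2.0],
    [[0,0,0.3],0,2.0],
    [[0,0,0.4],0,2.0],
    [[0,0,0.5],0,2.0],
  ],
)

```text
t: 20.1
position: [483.8, 304.2, 60.1]
orientation: [[0.936, 0.353, 0.0], [0.353, -0.936, 0.0], [0.0, -0.0, -1.0]]
contact_force: [-0.2, 0.1, -2.3]
opening: 25.9
grip_force: 60.1
```

>>> send_rows(
  rows=[
    [[0,0,0.05],0,2.0],
    [[0,0,0.1],0,2.0],
    [[0,0,0.15],0,2.0],
    [[0,0,0.2],0,2.0],
    [[0,0,0.2],0,2.0],
  ],
)

```text
t: 20.6
position: [483.6, 304.2, 57.8]
orientation: [[0.936, 0.353, -0.0], [0.353, -0.936, -0.0], [-0.0, 0.0, -1.0]]
contact_force: [0.3, -0.0, -1.1]
opening: 26.4
grip_force: 60.1
```

>>> send_rows(
  rows=[
    [[0,0,0.03],0,2.0],
    [[0,0,0.05],0,2.0],
    [[0,0,0.05],0,2.0],
    [[0,0,0.05],0,2.0],
  ],
)

```text
t: 21.0
position: [483.8, 304.3, 57.6]
orientation: [[0.936, 0.353, 0.0], [0.353, -0.936, 0.0], [0.0, -0.0, -1.0]]
contact_force: [-0.9, 0.3, 4.9]
opening: 26.3
grip_force: 60.8
```

Seated on the floor of the rest. Opening and retreating.

>>> send_rows(
  rows=[
    [[0,0,0],0,3.0],
    [[0,0,0],0,3.5],
    [[0,0,0],0,4.5],
    [[0,0,0],0,6],
    [[0,0,0],0,8],
  ],
  grip_force=20,
)

```text
t: 21.5
position: [483.6, 304.1, 57.3]
orientation: [[0.936, 0.353, -0.0], [0.353, -0.936, -0.0], [-0.0, 0.0, -1.0]]
contact_force: [0.2, -0.3, 0.2]
opening: 72.1
grip_force: 0.0
```

>>> send_rows(
  rows=[
    [[0,0,0],0,8.5],
    [[0,0,0],0,8.5],
    [[0,0,0],0,8.5],
    [[0,0,-1],0,8.5],
    [[0,0,-3],0,8.5],
  ],
)

```text
t: 22.0
position: [482.8, 303.8, 87.2]
orientation: [[0.936, 0.353, -0.002], [0.353, -0.936, -0.001], [-0.002, 0.0, -1.0]]
contact_force: [0.6, -0.9, 0.5]
opening: 85.2
grip_force: 0.0
```

>>> send_rows(
  rows=[
    [[0,0,-3],0,8.5],
    [[0,0,-6],0,8.5],
    [[0,0,-9],0,8.5],
    [[0,0,-11],0,8.5],
    [[0,0,-11],0,8.5],
  ],
)

```text
t: 22.5
position: [485.0, 304.9, 201.0]
orientation: [[0.936, 0.353, 0.005], [0.353, -0.936, 0.002], [0.005, -0.001, -1.0]]
contact_force: [0.7, -0.0, -1.0]
opening: 85.5
grip_force: 0.0
```

>>> send_rows(
  rows=[
    [[0,0,0],0,8.5],
    [[0,0,0],0,8.5],
    [[0,0,0],0,8.5],
    [[0,0,0],0,8.5],
  ],
)

```text
t: 22.9
position: [483.3, 304.0, 196.7]
orientation: [[0.936, 0.353, -0.001], [0.353, -0.936, -0.001], [-0.001, 0.0, -1.0]]
contact_force: [0.5, 0.2, -0.7]
opening: 84.8
grip_force: 0.0
```

Run:
```python
from h import *
s=read_state();print(s["t"],s["position"],s["contact_force"],s["opening"])
w=camera("wrist");sc=camera("scene")
print("handle",tamper(w,(270,120,380,300),98,(92,103)))
print("foot",circ(w,(250,120,400,330),(16,26),22,23,lambda H,h:h[:,1]<225));print("rest",circ(w,(230,100,420,330),(9,16),14,36))
cv2.imwrite("pics/v8.png",np.hstack([w["color"][60:360,180:480],sc["color"][150:450,220:520]]))
```

```text
22.9 [483.31688897 304.02685905 196.72692923] [ 0.45482301  0.16463323 -0.7239804 ] 84.80621809027842
handle (np.int64(1181), np.float64(96.85965783228653), ((484.7898864746094, 304.7727966308594), (27.921295166015625, 27.38716697692871), 20.76866340637207), array([484.7076 , 304.63303], dtype=float32))
foot (array([484.46, 304.53]), 'rms', np.float64(0.2), 'n', 22, 'z', np.float64(20.9), 'px', array([326., 202.]))
rest (array([485.07, 304.88]), 'rms', np.float64(0.15), 'n', 28, 'z', np.float64(12.6), 'px', array([326., 202.]))
```

View pics/v8.png

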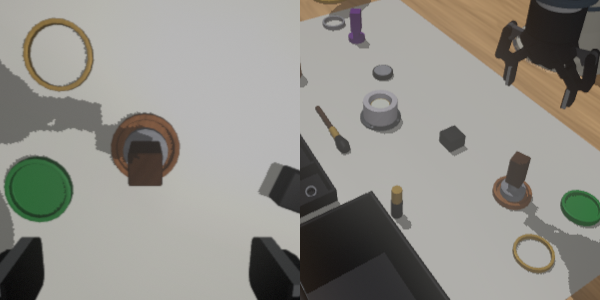

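The tamper stands upright and centred in the brown rest (crop ~145,150), clear of the gripper, and the bystanders look unmoved.

```bash
python3 -c "
from bench import close_job
print(close_job())"
```

```text
the job is handed in; nothing more can be done
None
```

The white face is seated (it measured about 3 mm lower in its rim) after a hold near 20 N for about 1.5 s, with no force reading above about 21 N; the tamper stands upright in the brown rest, the other things look unmoved, and the job was handed in at about 23 s.

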